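# Fit the measuring element into the wattmeter and lock it

### The arm

A 6-joint arm with a two-finger parallel gripper is mounted at the origin on the work surface. World frame = base frame: x ahead of the robot, y to its left, z up, the work surface at z = 0. Lengths are in m, angles in rad, forces in N, time in s.
With the tool pointing down it reaches from about 0.3 to 0.875 m from the base axis. Payload 6.4 kg.
Tool frame: the origin (TCP) lies between the finger pads; the fingertips stand 11 mm ahead of it and the grasp point (between the pads) lies 8 mm behind it; z points along the fingers, y is the line along which they close (so a half turn about z gives the same grasp; the last joint's range is limited). The gripper opens to 85 mm and grips with 20 to 120 N. Pads are 22 mm wide; open, the fingers measure 114 mm over their backs; the gripper's body (76 mm by 85 mm) begins 54 mm behind the grasp point. The pads swing forward as they close: fully open they stand 13 mm farther back than shut.
Start: joints at [0.951, 0.181, 1.607, -0, 1.354, -0.206], TCP at [0.231, 0.526, 0.242] pointing down, gripper open.
Joint ranges: [-2.99, 2.99], [-0.89, 2.07], [0.3, 2.58], [-1.14, 4.28], [0, 2.63], [-3.12, 3.12]. Speed limits (rad/s): [2.57, 2.57, 3.01, 3.14, 3.14, 3.14].

### API

Orientations are given as a unit quaternion [x, y, z, w].
In Python, from rig import robot gives the robot as it stands.
- The arm moves only by the tool step_arm, never from a script. Its argument "commands" is a list of rows, each a list of 7 numbers: the turn, a rotation vector about the tool's x, y, z in degrees, then the shift along the tool's x, y, z in mm, then the closure in counts, from 0 (fully open) to 255 (shut). In form: [[wx, wy, wz, dx, dy, dz, gripper], ...]. A call has 1 to 10 rows; each row shifts and turns the commanded pose from where the row before left it, along the tool's axes as they then stand; what a row does not reach is not made up. A row lasts 1/10 s, in which the tool goes at most 50 mm and 8.59 degrees, less where a joint would pass 70% of its speed; a pose out of reach is approached as far as the arm can. A call is refused whole if a number of a shift passes 50 or a number of a turn 8.59, either way. A call with a gripper value outside its range is refused whole. The fingers move at their own pace and stop on an object; "newtons" is the grip in N (left out, the last holds). Time passes only in rows, so rows that do not move let the fingers close. It gives the time, the measured TCP pose, the force, the opening and the grip force at its end, in the units of the state.
- robot.read_state(): the state, without advancing time (a new reading comes with each control period).
- robot.snapshot(name): name is "side" or "top"; returns (picture, depth): 384x512x3 uint8, red, green, blue; 384x512 float32, m along the optical axis (not along the pixel's ray), 0 where there is no reading.
- robot.camera_params(name): a dict with "fx", "fy", "cx", "cy" (pixels), "R" (3x3) and "t" (3): a world point X has camera coordinates R X + t. Camera axes: x right, y down, z forward; pixel columns grow to the right and rows downward; lengths in m; the calibration is good to about 2 mm. A picture is of the moment at which its call begins. camera_params takes no time and is no camera call.
- robot.job_done(): hands the job in; it is judged then, once.
The state is a dict: "time": time; "qpos": joint angles; "joint_velocities": joint speeds; "tau": joint torques, N m; "tool_pos": TCP position; "tool_rot": TCP orientation; "contact_force": force on the tool from outside, world axes, zero at the start; "moment": the same for the moment, N m; "opening": finger opening in m; "gripper_force": force on a finger pad.
Only numpy, scipy, OpenCV 4.12 (cv2) and the standard library are available. Lean on these libraries where they do the work, as an engineer would, in place of code of your own. Each camera call takes 0.05 s, during which the arm holds its last target. There are 200 camera calls.

### The job

Take the measuring element with the round knurled knob out of the wooden rack and fit it in the sloping socket of the wattmeter: push it in fully home against the spring with its pointer at the one o'clock mark, then turn it clockwise as far as it goes, so that it is locked and its pointer stands at the three o'clock mark. Let go of it and leave everything else on the desk where it is.

Things in the scene. Friction and masses are not known exactly. Their poses are not given: they have to be found in the camera images.
- element: Measuring element, aluminium, 81 mm long, about 0.2 kg, standing in a hole of the rack. Origin: centre of its flange's underside (seating face); z along its axis, out through the knob; x towards its pointer. Flange 56 mm across, z 0 to 6. Above it the round knurled knob to grip, 40 mm across, z 6 to 36. Below it the barrel, 30 mm across, z 0 to -42, its last 8 mm tapering to 20 mm.
- element_pointer (a point): Tip of the element's pointer, a nib on the flange reaching 34 mm from the axis, at (34, 0, 3) mm in the element's frame. In line with it a bar, 6 mm wide and 3 mm high, lies on the knob's top from the centre to the edge.
- element_lug (a point): Middle of the wide lug on the barrel, at (17, 0, -14) mm in the element's frame, under the pointer. The two bayonet lugs are 6 mm thick (z -17 to -11) and reach 20.5 mm from the axis: the wide one (14 mm) on the +x side, a narrow one (6 mm) on the -x side.
- socket: Bayonet socket of the wattmeter (grey, 140 x 180 x 92 mm, fixed, propped on a bail). Origin: centre of the mouth, on the lip where the flange seats, 112 mm above the desk. z: the bore's axis, out of the panel, 30 degrees from vertical, leaning to the robot's side. x: up the slope to the dial (12 o'clock). y: 9 o'clock. Bore 32 mm; panel 2 mm below the lip; dial frame from x 48 mm, 4 mm above it.
- entry_mark (a point): Raised steel bar on the panel at one o'clock: 40 mm from the socket's axis, 30 degrees from its x towards -y. The lip, 8 mm thick, has a wide slot on this side and a narrow one opposite, so the element enters only with its pointer at this mark (about 6 degrees of play either way).
- lock_mark (a point): Raised steel bar on the panel at three o'clock, 40 mm from the socket's axis along its -y. With the flange within 3 mm of the lip the element turns clockwise (seen from outside; negative about z) 60 degrees from the entry mark to here; a stop lies about 4 degrees farther. Its lugs are then under the lip and it is locked.
- contact (a joint): Sprung contact at the bottom of the bore, seen only through the mouth. 0: free; it grows in m as the barrel presses it in. It is met when the flange is 8 mm short of seating; about 3.5 N there, 7 N when seated. It pushes an element that is not locked back out, and lifts a locked one about 3 mm, until its lugs bear on the lip.
- rack: Fixed plywood rack, 66 x 200 x 56 mm. Origin: centre of its underside; z up; y along its row of three holes (46 mm wide, 50 mm deep, at y -66, 0 and 66 mm). Element, dust plug and sampler stand in the holes in any order, their flanges resting on its top, 56 mm above the desk.
- dust_plug: Bystander: flat black plastic plug, 54 mm across, 9 mm high above the rack, with a low grip bar, in a hole of the rack. Origin: centre of its flange's underside.
- sampler: Bystander: like the element but without the knob: a 56 mm flange with a 22 mm stub and a 16 mm brass pin, 40 mm high above the rack, in a hole of the rack. Origin: centre of its flange's underside.
- mug: Bystander: white mug, 76 mm across, 88 mm high. Origin: centre of its underside.
- screwdriver: Bystander: screwdriver, 170 mm long, lying on the desk.
- microphone: Bystander: black hand microphone, 58 x 92 x 27 mm, lying on the desk. Origin: centre of its underside.
- morse_key: Bystander: brass Morse key on a wooden base of 120 x 72 mm, 60 mm high. Origin: centre of its underside.
- carton: Bystander: cardboard box, 64 x 105 x 34 mm. Origin: centre of its underside.
- dish: Bystander: square glass dish with coaxial adaptors in it, 105 x 105 x 34 mm. Origin: centre of its underside.

How it is judged:
On the way:
1. the element is pushed home in the socket, its pointer still at the one o'clock mark (distance between element and socket below 0.005 m and angle between the z axis of element and the z axis of socket, either way round below 0.1 rad and x of element_pointer in the frame of socket above 0.02 m and y of element_pointer in the frame of socket below 0 m), for 0.05 s.
At the end, for the whole second after the job is handed in: The element is at rest in the wattmeter's socket, let go: its flange within 5.5 mm of the lip and centred, its axis within 5 degrees of the socket's, and its pointer within 15 degrees of the three o'clock mark. Nothing else has been shifted (distance between element and socket below 0.0055 m and angle between the z axis of element and the z axis of socket, either way round below 0.09 rad and y of element_pointer in the frame of socket below -0.028 m and x of element_pointer in the frame of socket between -0.009 and 0.009 m and linear speed of element below 0.02 m/s); the robot touches nothing.
It fails at once if another thing on the desk or in the rack is shifted by more than 30 mm (distance of any of dust_plug, sampler, mug, screwdriver, microphone, morse_key, carton, dish from where it was at the start of the episode above 0.03 m).
It also fails if it takes over 42 s, if anything falls off the work surface, if the arm or the gripper's body presses on something with over 40 N, if the wrist force passes 120 N, or if a joint passes its speed limit or range.

## Working session

There is one attempt and no reset: what is moved stays moved. The work goes in short steps, Python scripts to look and compute and a tool call to move; the robot and the scene stay as the last step left them, time stands still between calls to the robot, and variables do not carry over. Pictures are saved under pics/ and viewed, at most 10 in all, crops included, and the job is handed in when it is done.

Besides the shell and the picture viewer there is one more tool, called after "Request:" by a JSON object that holds its "fn" and its "kwargs", one argument or row to a line. step_arm: Moves the arm, as the interface text tells. Its arguments: {"type":"object","properties":{"commands":{"type":"array"},"newtons":{"type":"number"}},"required":["commands"]}

```bash
mkdir -p pics; python3 - <<'E'
from rig import robot
import cv2,numpy as np
for n in ["top","side"]:
    p,d=robot.snapshot(n); np.savez(f"{n}0.npz",p=p,d=d)
    cv2.imwrite(f"pics/{n}0.png",cv2.resize(p[:,:,::-1],(800,600),interpolation=cv2.INTER_CUBIC))
    print(robot.camera_params(n))
s=robot.read_state();print(s)
E
```

```text
{'fx': 424.64609533668147, 'fy': 424.64609533668147, 'cx': 259.8270543598206, 'cy': 190.08272945848083, 'R': array([[-0.00819225, -0.99977261,  0.01968796],
       [-0.9882457 ,  0.005089  , -0.15278921],
       [ 0.15265427, -0.02070823, -0.98806267]]), 't': array([-7.23660971e-04,  5.48777534e-01,  1.10639372e+00])}
{'fx': 447.5395096299266, 'fy': 447.5395096299266, 'cx': 252.25104508038356, 'cy': 186.42474674839576, 'R': array([[-0.98824086, -0.15256959,  0.01012522],
       [-0.11934654,  0.72826006, -0.67482864],
       [ 0.09558453, -0.66810164, -0.737905  ]]), 't': array([0.54685379, 0.10802711, 1.03607266])}
{'time': 0.1, 'qpos': array([ 9.50694354e-01,  1.81523284e-01,  1.60790955e+00,  2.48909157e-05,
        1.35380309e+00, -2.06289403e-01]), 'joint_velocities': array([ 0.00084352, -0.00223758, -0.00294915, -0.00024096, -0.00080942,
       -0.00048261]), 'tau': array([ 7.00161982e-04, -4.45880485e+01, -3.52240419e+01, -1.66214422e-04,
        4.16098104e-03,  1.12585704e-05]), 'tool_pos': array([0.23089365, 0.52607747, 0.24144169]), 'tool_rot': array([ 2.05435721e-01,  9.78670266e-01, -7.47611409e-04, -3.41047659e-04]), 'contact_force': array([ 0.24599262,  0.13604553, -0.63495379]), 'moment': array([ 0.00602138,  0.03332372, -0.01429153]), 'gripper_force': 0.0, 'opening': 0.08517974143104667}
```

View pics/top0.png

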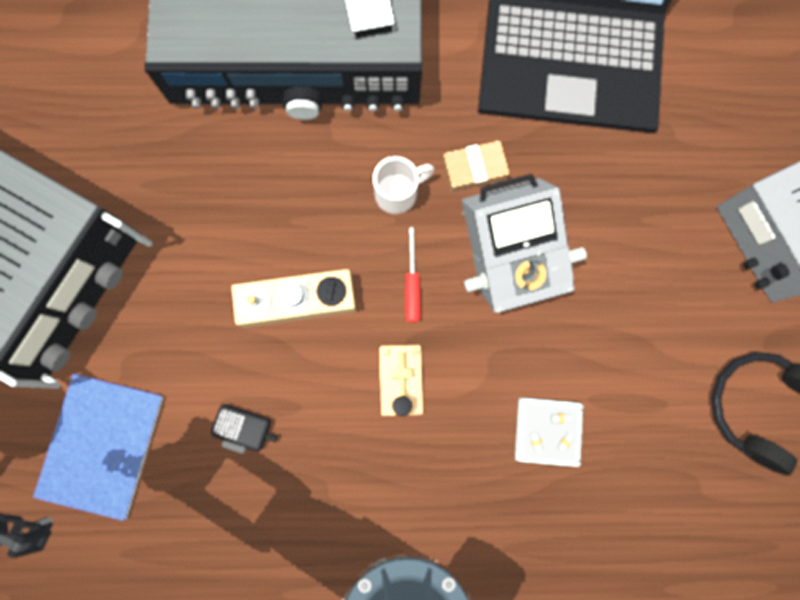

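View pics/side0.png

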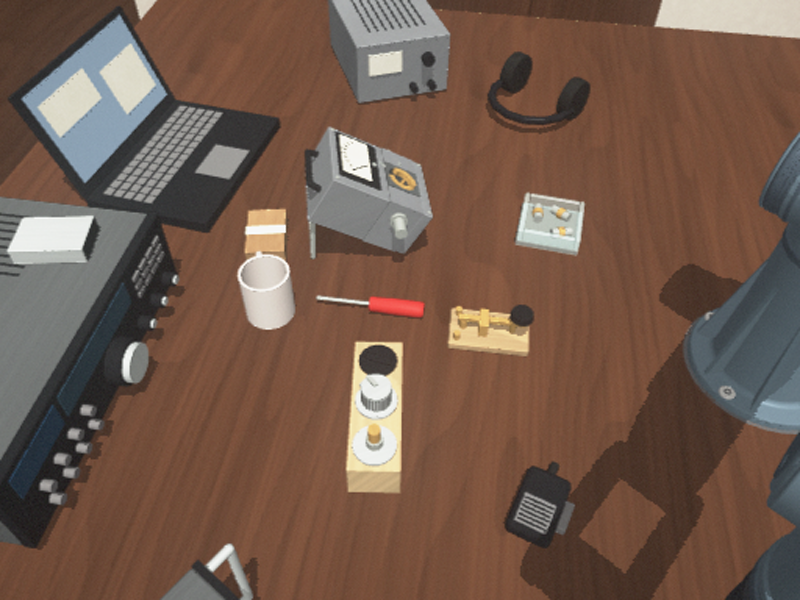

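The top view shows the element in the rack's middle hole, at about (290,294), and the brass socket at (530,275). In the side view the knob is at (376,395) and the socket at (403,178). Next I'll zoom in and measure.

```bash
cat > h.py <<'E'
import numpy as np,cv2
from rig import robot
from scipy.spatial.transform import Rotation as Ro
C={n:robot.camera_params(n) for n in("top","side")}
def ray(n,u,v):
    c=C[n];d=np.array([(u-c['cx'])/c['fx'],(v-c['cy'])/c['fy'],1.]);return -c['R'].T@c['t'],c['R'].T@d
def onz(n,u,v,z):
    o,d=ray(n,u,v);return o+d*(z-o[2])/d[2]
def proj(n,X):
    c=C[n];x=c['R']@np.asarray(X)+c['t'];return x[0]/x[2]*c['fx']+c['cx'],x[1]/x[2]*c['fy']+c['cy']
def cloud(n,d):
    c=C[n];v,u=np.mgrid[:384,:512];P=np.stack([(u-c['cx'])/c['fx']*d,(v-c['cy'])/c['fy']*d,d],-1);return (P-c['t'])@c['R']
def tri(a,b):
    (o,d),(p,e)=ray("top",*a),ray("side",*b);s=np.linalg.lstsq(np.stack([d,-e],1),p-o,rcond=None)[0]
    A,B=o+s[0]*d,p+s[1]*e;return (A+B)/2,np.linalg.norm(A-B)
E
python3 - <<'E'
from h import *
T=np.load("top0.npz");S=np.load("side0.npz")
def crop(p,x,y,w=64,h=48): return cv2.resize(p[y:y+h,x:x+w,::-1],(400,300),interpolation=cv2.INTER_CUBIC)
a=crop(T['p'],153,164);b=crop(S['p'],209,229);c=crop(T['p'],308,152);d=crop(S['p'],226,90)
cv2.imwrite("pics/m1.png",np.vstack([np.hstack([a,b]),np.hstack([c,d])]))
# brass ring
for n,D,(x0,x1,y0,y1) in(("top",T,(318,362,158,192)),("side",S,(240,276,100,128))):
    hsv=cv2.cvtColor(D['p'],cv2.COLOR_RGB2HSV);m=np.zeros((384,512),np.uint8)
    m[y0:y1,x0:x1]=cv2.inRange(hsv,(12,90,90),(35,255,255))[y0:y1,x0:x1]
    cn=max(cv2.findContours(m,cv2.RETR_EXTERNAL,cv2.CHAIN_APPROX_NONE)[0],key=len)
    h=cv2.convexHull(cn);e=cv2.fitEllipse(h);print(n,"ring",e,m.sum()//255,onz(n,*e[0],.112))
    np.save(n+"_ring.npy",e[0])
print(tri(np.load("top_ring.npy"),np.load("side_ring.npy")))
# panel plane and body
for n,D,r in(("top",T,(315,366,158,196)),("side",S,(240,276,100,130))):
    P=cloud(n,D['d'].astype(float));x0,x1,y0,y1=r;Q=P[y0:y1,x0:x1].reshape(-1,3)
    hs=cv2.cvtColor(D['p'],cv2.COLOR_RGB2HSV)[y0:y1,x0:x1].reshape(-1,3)
    Q=Q[(hs[:,1]<40)&(hs[:,2]>90)&(Q[:,2]>.06)]
    for _ in range(6):
        c=Q.mean(0);nv=np.linalg.svd(Q-c,full_matrices=False)[2][2];nv*=np.sign(nv[2]);r_=(Q-c)@nv;Q=Q[abs(r_)<max(.002,2*r_.std())]
    print(n,"panel n",nv,"tilt",np.degrees(np.arccos(nv[2])),"az",np.degrees(np.arctan2(nv[1],nv[0])),len(Q),r_.std(),c)
# rack
hsv=cv2.cvtColor(T['p'],cv2.COLOR_RGB2HSV);P=cloud("top",T['d'].astype(float))
m=((P[...,2]>.045)&(P[...,2]<.12)).astype(np.uint8);m[:, :140]=0;m[:,235:]=0;m[:165]=0;m[215:]=0
cn=max(cv2.findContours(m,cv2.RETR_EXTERNAL,cv2.CHAIN_APPROX_NONE)[0],key=cv2.contourArea)
r=cv2.minAreaRect(cn);B=[onz("top",*q,.056) for q in cv2.boxPoints(r)];B=np.array(B);print("rack",r,B.mean(0),np.linalg.norm(B-np.roll(B,1,0),axis=1));print(B)
# element knob by depth
m=((P[...,2]>.078)&(P[...,2]<.11)).astype(np.uint8);m[:, :170]=0;m[:,200:]=0;m[:170]=0;m[210:]=0
v,u=np.nonzero(m);print("knob",len(u),u.mean(),v.mean(),P[v,u].mean(0),np.median(P[v,u,2]),onz("top",u.mean(),v.mean(),.092))
E
```

```text
top ring ((339.14739990234375, 175.66165161132812), (16.818620681762695, 19.657217025756836), 72.11693572998047) 139 [ 0.57430281 -0.20643908  0.112     ]
side ring ((257.2266845703125, 114.17943572998047), (9.740185737609863, 18.78598403930664), 125.86294555664062) 131 [ 0.57318141 -0.2043696   0.112     ]
(array([ 0.5740614 , -0.2067876 ,  0.11018772]), np.float64(0.0011465235689306983))
top panel n [-0.4867432  -0.13480735  0.86308055] tilt 30.33575333319987 az -164.51951095391743 1187 0.001581475312546203 [ 0.57329359 -0.20744655  0.11011915]
side panel n [-0.48227752 -0.13378212  0.86574288] tilt 30.03235852617626 az -164.49616955023416 585 0.0009658599176859901 [ 0.57473089 -0.19917706  0.11175358]
rack ((186.52798461914062, 190.19918823242188), (25.050397872924805, 75.90936279296875), 81.99527740478516) [0.54751539 0.19076079 0.056     ] [0.06747488 0.20175601 0.0679405  0.19998953]
[[0.56704799 0.29590563 0.056     ]
 [0.59487152 0.09607736 0.056     ]
 [0.5276156  0.08645689 0.056     ]
 [0.50052644 0.28460327 0.056     ]]
knob 203 184.94581280788177 188.32019704433498 [0.54684983 0.1899244  0.0908197 ] 0.09119628523525257 [0.54665706 0.18974469 0.092     ]
```

View pics/m1.png

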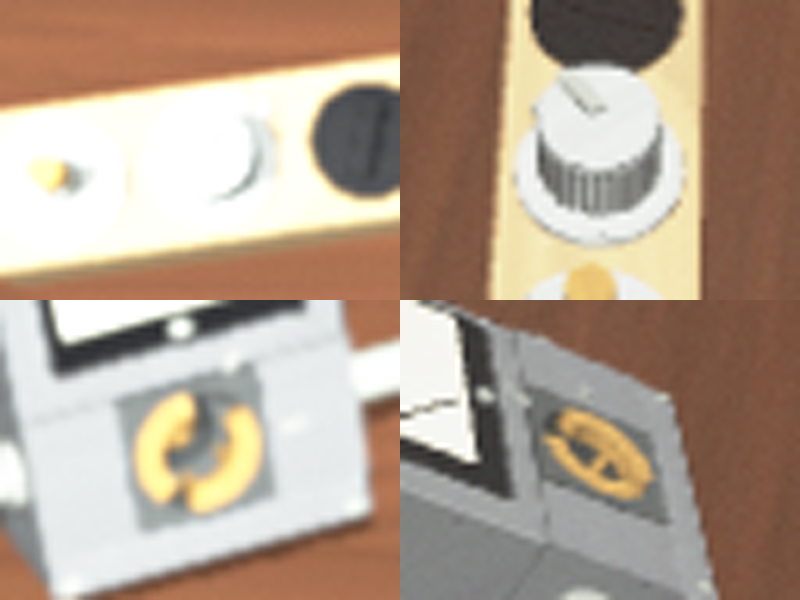

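The crops show the rack's middle element: the bar runs from the knob centre at (600,108) to about (565,75) in the crop. The ring's wide slot is at the upper right, towards one o'clock, which agrees with the panel azimuth of 15.5°. I'll measure the bar and plan the grasp.

```bash
cat >> h.py <<'E'
az=np.radians(15.5);SZ=np.array([-.5*np.cos(az),-.5*np.sin(az),np.sqrt(.75)])
SX=np.array([np.sqrt(.75)*np.cos(az),np.sqrt(.75)*np.sin(az),.5]);SY=np.cross(SZ,SX);SR=np.stack([SX,SY,SZ],1)
SO=np.array([.5740,-.2060,.112])
def rel(p,q,tp,tR):
    "rotvec deg and shift mm in tool axes from pose (p,q) to tp,tR"
    R=Ro.from_quat(q).as_matrix();return np.degrees(Ro.from_matrix(R.T@tR).as_rotvec()).round(2),(R.T@(tp-p)*1000).round(1)
E
python3 - <<'E'
from h import *
S=np.load("side0.npz");p=S['p'];f=lambda x,y:((x-400)/6.25+209-.42,y/6.25+229-.42)
a=onz("side",*f(600,108),.095);b=onz("side",*f(566,76),.095);print("bar",a,b,np.degrees(np.arctan2(*(b-a)[1::-1])),np.linalg.norm(b-a))
e=np.array([.5467,.1897,.095]);print("dir from knob centre",np.degrees(np.arctan2(*(b-e)[1::-1])),np.linalg.norm(b-e))
g=cv2.cvtColor(p,cv2.COLOR_RGB2GRAY);print(g[237:252,228:254])
# check knob centre in side by white top face
print(proj("side",[.5467,.1897,.092]),proj("side",[.5475,.1908,.056]))
s=robot.read_state();R=Ro.from_quat(s['tool_rot']).as_matrix();print(R)
a=np.radians(8);ty=np.array([np.cos(a),np.sin(a),0]);tz=np.array([0,0,-1.]);tR=np.stack([np.cross(ty,tz),ty,tz],1)
print(rel(s['tool_pos'],s['tool_rot'],np.array([.5468,.190,.190]),tR))
E
```

```text
bar [0.54820362 0.19186612 0.095     ] [0.56109259 0.18136843 0.095     ] -39.161838124886344 0.016623086655720504
dir from knob centre -30.065660064845737 0.016630144352893172
[[226 226 222 208 105  68  61  62  62  62  58  61  64  61  60  60  63  62
   65  64  64  63  70 121 194 220]
 [227 226 226 226 216 135  78  65  64  65  71  71  73  77  74  65  62  64
   60  61  66  80 145 217 218 220]
 [226 225 226 227 228 223 177 104 110 112 150 159 158 159 150 116  98  80
   68  76 107 174 219 217 218 218]
 [225 226 226 227 230 229 226 219 221 231 235 236 237 236 238 237 234 191
  130 170 209 226 222 218 218 219]
 [226 226 227 228 230 228 212 219 219 222 231 236 236 237 238 239 239 238
  237 228 232 230 228 220 217 218]
 [225 226 226 228 230 229 217 194 218 220 222 230 238 239 239 239 238 237
  236 235 233 230 230 225 223 218]
 [226 225 227 229 232 237 231 200 195 219 221 222 234 239 238 237 237 236
  236 236 236 230 230 227 226 222]
 [225 226 226 229 236 237 236 232 198 193 218 221 223 234 236 236 236 236
  236 237 237 236 229 227 228 228]
 [225 224 223 228 237 237 237 238 231 160 195 220 2
[... 373 characters left out ...]
30 228 230]
 [226 225 214 214 239 238 237 237 236 237 236 237 237 236 236 238 239 239
  239 239 238 230 169 224 233 230]
 [227 235 229 169 237 237 236 236 236 236 236 236 236 237 238 239 239 239
  239 239 238 226 161 224 238 230]
 [233 239 229 144 216 236 236 236 237 236 237 237 237 238 239 240 239 239
  239 239 234 185 149 226 237 232]]
(np.float64(241.52033326103424), np.float64(245.93979219167608)) (np.float64(241.17880652215726), np.float64(256.429505864361))
[[-9.15592097e-01  4.02107153e-01 -9.74718583e-04]
 [ 4.02108173e-01  9.15591211e-01 -1.32320337e-03]
 [ 3.60374228e-04 -1.60345686e-03 -9.99998650e-01]]
(array([-9.000e-02,  3.000e-02,  5.829e+01]), array([-424.4, -180.6,   51.6]))
```

Request:
{"fn": "step_arm", "kwargs": {
  "commands": [
    [0,0,0,-42.4,-18.1,5,0],
    [0,0,0,-42.4,-18.1,5,0],
    [0,0,0,-42.4,-18.1,5,0],
    [0,0,0,-42.4,-18.1,5,0],
    [0,0,0,-42.4,-18.1,5,0],
    [0,0,0,-42.4,-18.1,5,0],
    [0,0,0,-42.4,-18.1,5,0],
    [0,0,0,-42.4,-18.1,5,0],
    [0,0,0,-42.4,-18.1,5,0],
    [0,0,0,-42.4,-18.1,5,0]
  ]
}}

```text
time: 1.1
tool_pos: [0.5474, 0.1886, 0.1917]
tool_rot: [0.206, 0.979, -0.0, -0.0]
contact_force: [0.7, 0.6, -0.5]
opening: 0.0853
gripper_force: 0.0
```

Request:
{"fn": "step_arm", "kwargs": {
  "commands": [
    [0,0,8.33,0,0,0,0],
    [0,0,8.33,0,0,0,0],
    [0,0,8.33,0,0,0,0],
    [0,0,8.33,0,0,0,0],
    [0,0,8.33,0,0,0,0],
    [0,0,8.33,0,0,0,0],
    [0,0,8.33,0,0,0,0],
    [0,0,0,0,0,0,0]
  ]
}}

```text
time: 1.9
tool_pos: [0.5463, 0.1903, 0.1918]
tool_rot: [0.657, 0.754, -0.0, -0.0]
contact_force: [0.2, -0.2, 0.1]
opening: 0.0854
gripper_force: 0.0
```

```bash
python3 - <<'E'
from h import *
a=onz("side",235.5,240.,.095);b=onz("side",240.5,245.,.095);print(np.degrees(np.arctan2(*(a-b)[1::-1])))
T=np.load("top0.npz")['p'];g=cv2.cvtColor(T,cv2.COLOR_RGB2GRAY);print(T[176:200,172:200,2])
print(proj("top",[.5467,.1897,.059]),[proj("top",[.5467+.034*np.cos(q),.1897+.034*np.sin(q),.060]) for q in np.radians([-35,-45,-55])])
s=robot.read_state();print(s['tool_pos'],s['contact_force'])
a=np.radians(8);ty=np.array([np.cos(a),np.sin(a),0]);tz=np.array([0,0,-1.]);tR=np.stack([np.cross(ty,tz),ty,tz],1)
print(rel(s['tool_pos'],s['tool_rot'],np.array([.5468,.190,.074]),tR))
E
```

```text
-40.89782133026784
[[ 82  84  81  84  82  84  82  82  83  86  87  93  95 102 109 115 119 129
  145 153 159 176 196 207 215 223 225 228]
 [ 78  80  83  87  91  98 105 114 119 128 135 147 158 172 187 200 210 216
  223 226 228 234 243 246 246 246 246 245]
 [112 118 126 134 146 155 175 197 207 212 219 230 241 247 249 253 255 254
  252 248 245 246 247 247 245 245 246 246]
 [197 208 213 216 222 227 235 243 245 246 251 255 255 255 255 255 255 255
  255 254 250 248 251 249 241 241 245 246]
 [243 246 246 245 245 245 245 247 250 253 255 255 255 255 255 255 255 255
  255 255 254 252 254 254 244 240 246 248]
 [246 246 246 245 245 245 247 252 255 255 255 255 255 255 255 255 255 255
  255 255 254 252 255 255 245 236 244 248]
 [245 245 245 245 245 246 251 255 255 255 255 255 255 255 255 255 255 255
  254 249 242 242 250 247 232 230 242 247]
 [247 247 248 247 247 250 254 255 255 255 255 255 255 255 255 255 255 255
  254 248 231 229 234 225 220 233 243 245]
 [248 248 248 249 250 254 255 255 255 255 255 255 255 255 255 255 255 254
  255 255 246 226 231 224 207 218 237 244]
 [248 249 248 248 251 255 25
[... 1424 characters left out ...]
5 255 255 255 255 255 255
  255 255 255 255 252 244 246 248 248 247]
 [245 248 249 249 249 249 249 252 255 255 255 255 255 255 255 255 255 255
  255 255 255 250 245 247 248 248 246 245]
 [248 249 249 249 249 249 248 249 250 252 254 255 255 255 255 255 255 255
  255 253 249 246 247 248 247 245 242 237]]
(np.float64(186.88357605932185), np.float64(190.2538613585782)) [(np.float64(194.36030996405157), np.float64(179.82727477592297)), (np.float64(196.04831381617083), np.float64(181.22793982220816)), (np.float64(197.45865992532862), np.float64(182.90161618461036))]
[0.54630428 0.19025028 0.19181465] [ 0.18758364 -0.23444831  0.05415481]
(array([-0.05, -0.  , -0.09]), array([ -0.3,   0.6, 117.8]))
```

Request:
{"fn": "step_arm", "kwargs": {
  "commands": [
    [0,0,0,0,0.5,40,0],
    [0,0,0,0,0,40,0],
    [0,0,0,0,0,25,0],
    [0,0,0,0,0,11,0],
    [0,0,0,0,0,0,130],
    [0,0,0,0,0,0,160],
    [0,0,0,0,0,0,160],
    [0,0,0,0,0,0,160],
    [0,0,0,0,0,0,160],
    [0,0,0,0,0,0,160]
  ],
  "newtons": 60
}}

```text
time: 2.9
tool_pos: [0.549, 0.1906, 0.0787]
tool_rot: [0.656, 0.755, 0.002, 0.001]
contact_force: [-0.0, 0.2, 5.7]
opening: 0.0383
gripper_force: 60.7
```

Request:
{"fn": "step_arm", "kwargs": {
  "commands": [
    [0,0,0,0,0,-10,160],
    [0,0,0,0,0,-30,160],
    [0,0,0,0,0,-40,160],
    [0,0,0,0,0,-40,160],
    [0,0,0,0,0,-30,160],
    [0,0,0,0,0,0,160]
  ]
}}

```text
time: 3.5
tool_pos: [0.5499, 0.1908, 0.2325]
tool_rot: [0.656, 0.755, 0.004, 0.003]
contact_force: [1.7, -0.1, -1.0]
opening: 0.0382
gripper_force: 62.4
```

```bash
python3 - <<'E'
from h import *
def crop(p,x,y,w=64,h=48): return cv2.resize(p[int(y)-24:int(y)+24,int(x)-32:int(x)+32,::-1],(400,300),interpolation=cv2.INTER_CUBIC)
s=robot.read_state();print(s)
o=[]
for n in("top","side"):
    p,d=robot.snapshot(n);np.savez(n+"1.npz",p=p,d=d);u,v=proj(n,s['tool_pos']-[0,0,.03]);print(n,u,v);o.append(crop(p,u,v))
p=np.load("side1.npz")['p']
u,v=proj("side",s['tool_pos']);big=cv2.resize(p[90:330,100:420,::-1],(400,300))
cv2.imwrite("pics/m2.png",np.vstack([np.hstack(o),np.hstack([big,big*0])]))
E
```

```text
{'time': 3.5, 'qpos': array([ 1.30221017e-01,  1.98227208e-01,  1.60683748e+00,  6.84367138e-06,
        1.32643205e+00, -9.44237928e-03]), 'joint_velocities': array([-0.00157451,  0.05765754,  0.07340919, -0.00094963, -0.0574148 ,
       -0.00052917]), 'tau': array([ 1.80229316e-01, -4.51791930e+01, -3.44570804e+01, -1.40325708e-03,
        7.60284942e-01,  1.34993377e-03]), 'tool_pos': array([0.54987973, 0.19082138, 0.2325384 ]), 'tool_rot': array([0.6560373 , 0.75471159, 0.00378055, 0.00334501]), 'contact_force': array([ 1.68246779, -0.09404718, -0.96231584]), 'moment': array([ 0.04069993,  0.01365178, -0.0075546 ]), 'gripper_force': 62.39364981651306, 'opening': 0.0381722880597981}
top 177.15129003886398 179.48519567242678
side 239.22630708379998 211.06520177573103
```

View pics/m2.png

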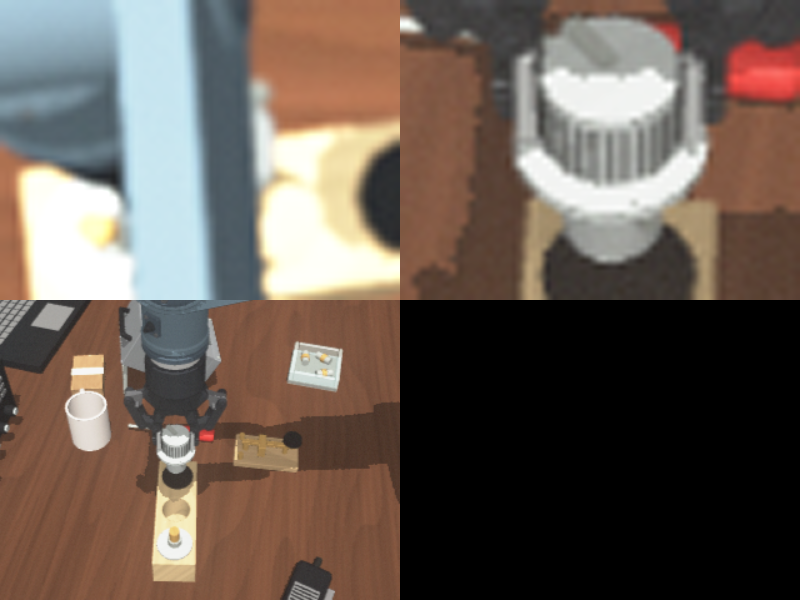

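The element is held upright. The bar shows in the side crop from about (613,65) to (568,28), and the flange sits just under the fingertips. Next I'll compute the in-hand offsets and the approach pose.

```bash
python3 - <<'E'
from h import *
from scipy.optimize import brentq
s=robot.read_state();tp=s['tool_pos'];print(s['time'],tp,s['joint_velocities'].round(3))
p=np.load("side1.npz")['p'];g=p[...,2];print(g[186:212,228:254])
f=lambda x,y:((x-400)/6.25+207-.42,y/6.25+187-.42)
print(f(610,67),[(z,proj("side",[tp[0],tp[1],tp[2]+z])) for z in(.013,.016,.019)])
for z in(.016,.019): 
  a=onz("side",*f(613,65),tp[2]+z);b=onz("side",*f(568,28),tp[2]+z);print(np.degrees(np.arctan2(*(b-a)[1::-1])),a)
R=Ro.from_quat(s['tool_rot']).as_matrix();print("tool y az",np.degrees(np.arctan2(R[1,1],R[0,1])))
E
```

```text
3.6 [0.54700179 0.19035367 0.22673102] [ 0.     0.037  0.04   0.001 -0.003  0.002]
[[ 65  63  65  66  66  65  67  65  62  64  67  68  69  68  63  66  68  69
   71  72  66  67  64  65  56  65]
 [ 64  67  65  67  65  66  67  64  65  63  69  67  69  67  71  70  71  68
   67  67  66  64  63  64  65  65]
 [ 55  58  63  68  68  65  67  67  65  60  69  68  68  69  68  68  69  67
   68  68  66  66  64  62  61  59]
 [ 60  57  58  51  57  66  74  91  62  72  84  88  88 101  83  75  65  61
   53  51  49  48  52  53  52  57]
 [ 58  55  55  53  67 111 141 133 133 162 161 163 161 163 164 160 136 123
   84  61  53  50  50  56  59  57]
 [ 58  54  55  56  87 136 140 138 141 148 162 163 159 163 163 163 166 167
  163 124  76  57  54  54  55  57]
 [ 58  64  85  87 116 142 134 140 141 139 146 161 162 164 165 164 163 163
  161 161 153  94  60  58  66  65]
 [ 62  84 138 153 164 157 140 134 141 140 139 148 165 165 163 164 162 164
  161 159 163 151  98  60  59  64]
 [ 78  84 142 160 161 161 158 141 135 139 139 142 148 164 164 161 160 161
  161 161 162 161 144  67  61  66]
 [115  84 139 164 161 161 162 161 14
[... 1496 characters left out ...]
131  97 113 132 117 159 116 148 116 137 170 120 163 141 142 176 117
  150 116 120  98 112  97 143 162]
 [180 168 108 114 130 110 143 115 146 118 136 174 121 164 138 140 170 114
  148 116 120  98 122 141 172 165]
 [243 237 149 113 119 107 140 113 153 132 142 178 119 163 137 139 168 117
  146 115 121  97 135 195 234 178]]
(240.18, 197.3) [(0.013, (np.float64(240.64970119004482), np.float64(197.6057417959982))), (0.016, (np.float64(240.6342450774401), np.float64(196.47887794965732))), (0.019, (np.float64(240.61870121674917), np.float64(195.34561662495662)))]
-37.939653128778986 [0.54676012 0.19149116 0.24273102]
-37.939653128779014 [0.54628922 0.19406505 0.24573102]
tool y az 7.9901955857969105
```

```bash
cat >> h.py <<'E'
SO=np.array([.5740,-.2058,.112])
def target(h,turn=0,beta=47,dx=0,dy=0):
    a=np.radians(-30+beta-turn);ty=np.cos(a)*SX+np.sin(a)*SY;tz=-SZ
    return SO+SZ*(h+.0227)+dx*SX+dy*SY,np.stack([np.cross(ty,tz),ty,tz],1)
def go(*a,**k):
    s=robot.read_state();tp,tR=target(*a,**k);print(s['time'],"pos",s['tool_pos'].round(4),"F",s['contact_force'].round(1),"op",s['opening'],"rel",rel(s['tool_pos'],s['tool_rot'],tp,tR))
    R=Ro.from_quat(s['tool_rot']).as_matrix();e=SR.T@(s['tool_pos']-SO)*1000;print("TCP in socket mm",e.round(1),"h",(e[2]-22.7).round(1),"axis",(SR.T@-R[:,2]).round(3),"F sock",(SR.T@s['contact_force']).round(1))
E
python3 -c "
from h import *
go(.09);print(target(.09))"
```

```text
3.6 pos [0.547  0.1904 0.2267] F [-0.3  0.  -2.5] op 0.03839825589706204 rel (array([-30.07,  -2.49, -23.94]), array([-403.4,  -84.2,   17.1]))
TCP in socket mm [126.5 389.   59.4] h 36.7 axis [0.499 0.    0.867] F sock [-1.5  0.1 -2. ]
(array([ 0.51969942, -0.22085888,  0.20960106]), array([[-0.49955384,  0.71993059,  0.48181523],
       [ 0.85385927,  0.50306088,  0.13361919],
       [-0.14618585,  0.47815238, -0.8660254 ]]))
```

Request:
{"fn": "step_arm", "kwargs": {
  "commands": [
    [0,0,0,-40.3,-8.4,1.7,160],
    [0,0,0,-40.3,-8.4,1.7,160],
    [0,0,0,-40.3,-8.4,1.7,160],
    [0,0,0,-40.3,-8.4,1.7,160],
    [0,0,0,-40.3,-8.4,1.7,160],
    [0,0,0,-40.3,-8.4,1.7,160],
    [0,0,0,-40.3,-8.4,1.7,160],
    [0,0,0,-40.3,-8.4,1.7,160],
    [0,0,0,-40.3,-8.4,1.7,160],
    [0,0,0,-40.3,-8.4,1.7,160]
  ]
}}

```text
time: 4.6
tool_pos: [0.5181, -0.2212, 0.2065]
tool_rot: [0.656, 0.755, -0.0, -0.002]
contact_force: [0.3, 0.1, -2.4]
opening: 0.0381
gripper_force: 62.3
```

Request:
{"fn": "step_arm", "kwargs": {
  "commands": [
    [-5,-0.42,-4,0,0,0,160],
    [-5,-0.42,-4,0,0,0,160],
    [-5,-0.42,-4,0,0,0,160],
    [-5,-0.42,-4,0,0,0,160],
    [-5,-0.42,-4,0,0,0,160],
    [-5,-0.42,-4,0,0,0,160],
    [0,0,0,0,0,0,160],
    [0,0,0,0,0,0,160]
  ]
}}

```text
time: 5.4
tool_pos: [0.5187, -0.2201, 0.2075]
tool_rot: [0.467, 0.847, 0.179, 0.183]
contact_force: [-0.4, 0.5, -2.2]
opening: 0.0379
gripper_force: 62.4
```

```bash
python3 - <<'E'
from h import *
go(.09);s=robot.read_state();print(s['qpos'].round(2))
o=[]
for n,k in(("top",1),("side",1)):
    p,d=robot.snapshot(n);np.savez(n+"2.npz",p=p,d=d);u,v=proj(n,SO+SZ*.05);print(u,v);u,v=int(u),int(v)
    o.append(cv2.resize(p[v-36:v+36,u-32:u+32,::-1],(400,450),interpolation=cv2.INTER_CUBIC))
cv2.imwrite("pics/m3.png",np.hstack(o))
E
```

```text
5.4 pos [ 0.5187 -0.2201  0.2075] F [-0.4  0.5 -2.2] op 0.03787754562761642 rel (array([-0.3 , -0.17, -0.25]), array([-1.4,  1.4, -1.5]))
TCP in socket mm [ -1.7   1.  111.2] h 88.5 axis [ 0.006 -0.001  1.   ] F sock [-1.3  0.6 -1.8]
[-0.87 -0.01  1.97  0.56  1.02 -1.7 ]
345.57313782701743 182.1396408406465
267.24991921578464 99.3444543655113
```

View pics/m3.png

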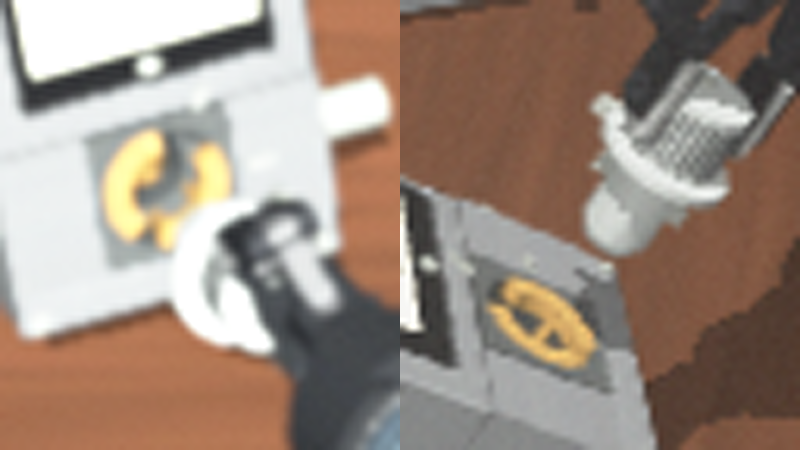

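The side view shows the element held and aligned above the socket: nib at crop (603,105), lug below it, one-o'clock mark at (530,258), three-o'clock at (605,268). I'll check these against the projections.

```bash
python3 - <<'E'
from h import *
s=robot.read_state();R=Ro.from_quat(s['tool_rot']).as_matrix();c=s['tool_pos']+.0227*R[:,2]
f=lambda n,X:((np.array(proj(n,X))-np.array({"top":(345-32,182-36),"side":(267-32,99-36)}[n])+.42)*6.25+np.array([0 if n=="top" else 400,0])).round(0)
for b in(35,41,47,53,59):
    a=-np.radians(b);t=np.cos(a)*R[:,1]+np.sin(a)*np.cross(-R[:,2],R[:,1]);print(b,"nib",f("side",c+t*.034-R[:,2]*.003))
print("flange c",f("side",c),f("top",c-R[:,2]*.003),"barrel end",f("side",c+R[:,2]*.042))
for n in("top","side"):
    print(n,"ring",f(n,SO),"entry",f(n,SO+.04*(SX*.866-SY*.5)-.001*SZ),"lock",f(n,SO-.04*SY-.001*SZ))
# measured marks triangulated
g=lambda n,x,y:(x/6.25-.42+({"top":313,"side":235}[n]),y/6.25-.42+({"top":146,"side":63}[n]))
for t,q in(((200,97),(130,258)),((263,160),(205,268))):
    X,e=tri(g("top",*t),g("side",*q));print((SR.T@(X-SO)*1000).round(1),e)
for n in("top","side"):
    p=np.load(n+"2.npz")['p'];hsv=cv2.cvtColor(p,cv2.COLOR_RGB2HSV);m=cv2.inRange(hsv,(12,90,90),(35,255,255));u,v=map(int,proj(n,SO));k=np.zeros_like(m);k[v-14:v+14,u-14:u+14]=1;m*=k
    pts=cv2.findNonZero(m);print(n,cv2.fitEllipse(cv2.convexHull(pts)),"pred",proj(n,SO))
E
```

```text
35 nib [588. 105.]
41 nib [589. 101.]
47 nib [592.  98.]
53 nib [595.  95.]
59 nib [599.  93.]
flange c [657. 157.] [243. 266.] barrel end [601. 236.]
top ring [165. 189.] entry [197.  97.] lock [256. 162.]
side ring [540. 320.] entry [461. 263.] lock [527. 262.]
[ 27.4 -13.3  16.1] 0.026466628512222208
[-11.3 -35.1  12. ] 0.03289513838690647
top ((339.4798278808594, 175.40879821777344), (12.293076515197754, 19.97054100036621), 32.34431076049805) pred (np.float64(338.90324047569254), np.float64(175.77897112153886))
side ((257.2266845703125, 114.17943572998047), (9.740185737609863, 18.78598403930664), 125.86294555664062) pred (np.float64(256.99145940369067), np.float64(113.79958282336271))
```

Request:
{"fn": "step_arm", "kwargs": {
  "commands": [
    [-0.3,-0.2,-0.2,-1.4,1.4,15,160],
    [0,0,0,0,0,15,160],
    [0,0,0,0,0,3.5,160],
    [0,0,0,0,0,0,160],
    [0,0,0,0,0,0,160],
    [0,0,0,0,0,0,160]
  ]
}}

```text
time: 6.1
tool_pos: [0.538, -0.2167, 0.1819]
tool_rot: [0.463, 0.847, 0.181, 0.188]
contact_force: [1.1, 0.2, -2.1]
opening: 0.0383
gripper_force: 62.3
```

```bash
cat >> h.py <<'E'
def overlay(name,beta=47,k=6.25):
    s=robot.read_state();R=Ro.from_quat(s['tool_rot']).as_matrix();c=s['tool_pos']+.0227*R[:,2];w=-R[:,2];X=R[:,1];Y=np.cross(w,X);o=[]
    th=np.radians(np.arange(0,361,5))[:,None];a=-np.radians(beta);t=np.cos(a)*X+np.sin(a)*Y
    circ=lambda o_,x,y,r:o_+r*(np.cos(th)*x+np.sin(th)*y)
    for n in("top","side"):
        p,d=robot.snapshot(n);np.savez(name+n+".npz",p=p,d=d);u,v=map(int,proj(n,SO+SZ*.03));u0,v0=u-32,v-36
        im=cv2.resize(p[v0:v0+72,u0:u0+64,::-1],(400,450),interpolation=cv2.INTER_CUBIC)
        for P,col in((circ(c+.006*w,X,Y,.028),(0,0,255)),(circ(c-.042*w,X,Y,.010),(0,0,255)),(circ(SO,SX,SY,.025),(0,255,0)),(np.array([c+.02*t+.003*w,c+.034*t+.003*w]),(255,0,0)),(np.array([SO+.036*(SX*.866-SY*.5),SO+.044*(SX*.866-SY*.5)]),(0,255,0))):
            q=np.array([((np.array(proj(n,x))-(u0,v0)+.5)*k) for x in P]);cv2.polylines(im,[q.astype(np.int32)],False,col,1)
        o.append(im)
    cv2.imwrite(f"pics/{name}.png",np.hstack(o))
E
python3 -c "
from h import *
go(.055);overlay('m4')"
```

```text
6.1 pos [ 0.538  -0.2167  0.1819] F [ 1.1  0.2 -2.1] op 0.03826271627672814 rel (array([0.18, 0.24, 0.28]), array([ 1.6, -2. ,  1.6]))
TCP in socket mm [ 2.4 -0.9 79.4] h 56.7 axis [-0.004  0.003  1.   ] F sock [-0.1 -0.1 -2.3]
```

View pics/m4.png

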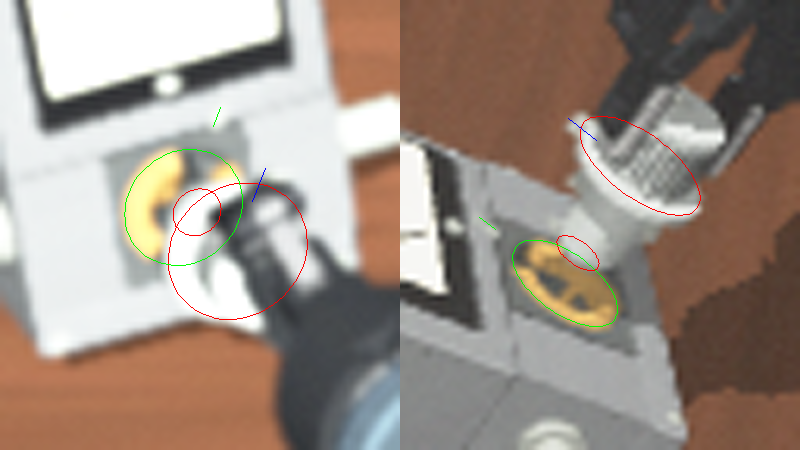

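```bash
python3 - <<'E'
from h import *
for i in range(6):
    s=robot.read_state();print(s['time'],(SR.T@(s['tool_pos']-SO)*1000).round(1),s['qpos'].round(4),s['joint_velocities'].round(3));robot.snapshot("top")
go(.055)
E
```

```text
6.2 [ 2.2 -0.9 79.3] [-0.841   0.0596  1.9665  0.5871  0.9486 -1.7209] [-0.     0.003  0.004  0.001 -0.001 -0.003]
6.25 [ 2.2 -0.9 79.3] [-0.8411  0.0597  1.9666  0.5872  0.9486 -1.721 ] [-0.002  0.002  0.003  0.    -0.001 -0.003]
6.3 [ 2.1 -0.9 79.2] [-0.8412  0.0598  1.9667  0.5873  0.9485 -1.721 ] [-0.001  0.004  0.002  0.002 -0.001 -0.001]
6.35 [ 2.  -0.8 79.1] [-0.8412  0.0599  1.9668  0.5873  0.9485 -1.7211] [ 0.001  0.003  0.001  0.    -0.001 -0.001]
6.4 [ 2.  -0.8 79. ] [-0.8411  0.0601  1.9668  0.5873  0.9484 -1.7211] [ 0.     0.005  0.001  0.    -0.     0.001]
6.45 [ 1.9 -0.7 79. ] [-0.8411  0.0602  1.9669  0.5873  0.9484 -1.7211] [ 0.     0.001 -0.001 -0.    -0.    -0.003]
6.5 pos [ 0.5378 -0.2165  0.1813] F [-1.1 -0.2 -1.5] op 0.0382281687527822 rel (array([0.18, 0.2 , 0.24]), array([ 1.2, -1.6,  1.2]))
TCP in socket mm [ 1.9 -0.7 78.9] h 56.2 axis [-0.004  0.002  1.   ] F sock [-1.7  0.1 -0.8]
```

```bash
cat >> h.py <<'E'
from scipy.optimize import least_squares
def elemfit(n="side"):
    s=robot.read_state();p,d=robot.snapshot(n);e=SR.T@(s['tool_pos']-SO)*1000;h=e[2]-22.7
    Q=(cloud(n,d.astype(float))-SO)@SR*1000;Q=Q[(d>0)]
    Q=Q[np.hypot(Q[:,0]-e[0],Q[:,1]-e[1])<30];z=Q[:,2]-h
    for nm,lo,hi,r in(("barrel lo",-32,-20,15),("barrel up",-9,-3,15),("flange",1,5,28),("knob",9,24,20)):
        K=Q[(z>lo)&(z<hi)];
        if len(K)<8: continue
        f=least_squares(lambda c:np.hypot(K[:,0]-c[0],K[:,1]-c[1])-r,e[:2],loss="soft_l1",f_scale=1.)
        print(n,nm,len(K),f.x.round(1),"rms",np.sqrt((f.fun**2).mean()).round(2))
    hst=np.histogram(z,np.arange(-48,40,3));print(dict(zip(hst[1][:-1].astype(int).tolist(),hst[0].tolist())));print("TCP",e.round(1))
E
python3 - <<'E'
from h import *
elemfit("side");elemfit("top")
# ring/panel check in the socket frame from first pictures
for n in("top","side"):
    D=np.load(n+"0.npz");Q=((cloud(n,D['d'].astype(float))-SO)@SR*1000)
    hsv=cv2.cvtColor(D['p'],cv2.COLOR_RGB2HSV);m=(cv2.inRange(hsv,(12,90,90),(35,255,255))>0)&(np.hypot(Q[...,0],Q[...,1])<32)&(abs(Q[...,2])<8)
    K=Q[m];print(n,len(K),K.mean(0),np.median(K[:,2]));(x,y),r=cv2.minEnclosingCircle(K[:,:2].astype(np.float32));print(x,y,r)
E
```

```text
side barrel lo 51 [ 0.6 -0.3] rms 1.56
side flange 30 [-0.  -0.6] rms 2.77
side knob 90 [2.8 1.1] rms 3.22
{-48: 0, -45: 0, -42: 5, -39: 5, -36: 11, -33: 14, -30: 11, -27: 13, -24: 11, -21: 15, -18: 17, -15: 14, -12: 21, -9: 6, -6: 1, -3: 6, 0: 13, 3: 52, 6: 40, 9: 16, 12: 16, 15: 21, 18: 22, 21: 15, 24: 24, 27: 23, 30: 17, 33: 51, 36: 42}
TCP [ 1.9 -0.7 78.9]
top barrel lo 9 [ 0.4 -0.2] rms 0.43
top flange 26 [ 0.6 -3.8] rms 2.44
top knob 27 [0.9 0.3] rms 3.37
{-48: 0, -45: 0, -42: 0, -39: 0, -36: 3, -33: 3, -30: 5, -27: 3, -24: 0, -21: 0, -18: 0, -15: 0, -12: 0, -9: 0, -6: 0, -3: 0, 0: 10, 3: 35, 6: 41, 9: 7, 12: 4, 15: 4, 18: 5, 21: 7, 24: 7, 27: 6, 30: 5, 33: 19, 36: 25}
TCP [ 1.9 -0.7 78.9]
top 98 [-2.72699739 -2.83268263 -0.13478413] 0.2792279398395148
0.6319116950035095 -0.1162598729133606 26.16233253479004
side 117 [-3.51354236 -1.8235684  -1.31523731] -0.3943777652824274
-1.0409955978393555 0.9149636626243591 27.20065689086914
```

The depth fit puts the barrel within about 1 mm of the socket axis, so I'll start lowering it.

Request:
{"fn": "step_arm", "kwargs": {
  "commands": [
    [0,0,0,0,0,6,160],
    [0,0,0,0,0,6,160],
    [0,0,0,0,0,6,160],
    [0,0,0,0,0,6,160],
    [0,0,0,0,0,4,160],
    [0,0,0,0,0,4,160],
    [0,0,0,0,0,0,160],
    [0,0,0,0,0,0,160]
  ]
}}

```text
time: 7.4
tool_pos: [0.5532, -0.2121, 0.1533]
tool_rot: [0.463, 0.847, 0.181, 0.188]
contact_force: [-0.6, -0.1, -3.2]
opening: 0.0378
gripper_force: 62.3
```

```bash
python3 -c "
from h import *
go(.022);elemfit('side')"
```

```text
7.4 pos [ 0.5532 -0.2121  0.1533] F [-0.6 -0.1 -3.2] op 0.03781981636971328 rel (array([0.17, 0.16, 0.25]), array([ 1. , -1.7,  1.9]))
TCP in socket mm [ 1.9 -0.5 46.6] h 23.9 axis [-0.004  0.002  1.   ] F sock [-2.1  0.  -2.5]
side barrel lo 122 [5.4 4.6] rms 8.8
side flange 41 [ 0.4 -0.8] rms 2.98
side knob 84 [1.6 1.1] rms 3.26
{-48: 0, -45: 0, -42: 0, -39: 2, -36: 2, -33: 5, -30: 5, -27: 47, -24: 62, -21: 16, -18: 12, -15: 17, -12: 22, -9: 4, -6: 0, -3: 2, 0: 22, 3: 56, 6: 31, 9: 18, 12: 13, 15: 17, 18: 18, 21: 18, 24: 23, 27: 20, 30: 20, 33: 43, 36: 49}
TCP [ 1.9 -0.5 46.6]
```

Request:
{"fn": "step_arm", "kwargs": {
  "commands": [
    [0,0,0,0,0,2,160],
    [0,0,0,0,0,2,160],
    [0,0,0,0,0,2,160],
    [0,0,0,0,0,2,160],
    [0,0,0,0,0,2,160],
    [0,0,0,0,0,2,160],
    [0,0,0,0,0,0,160]
  ]
}}

```text
time: 8.15
tool_pos: [0.5592, -0.2106, 0.1428]
tool_rot: [0.463, 0.847, 0.181, 0.188]
contact_force: [-0.8, -0.8, -4.4]
opening: 0.038
gripper_force: 62.3
```

```bash
python3 -c "
from h import *
go(.010);overlay('m5')"
```

```text
8.15 pos [ 0.5592 -0.2106  0.1428] F [-0.8 -0.8 -4.4] op 0.03799083597288025 rel (array([0.17, 0.18, 0.24]), array([ 1.2, -1.7,  1.8]))
TCP in socket mm [ 1.9 -0.7 34.5] h 11.8 axis [-0.004  0.002  1.   ] F sock [-3.1 -0.5 -3.4]
```

View pics/m5.png

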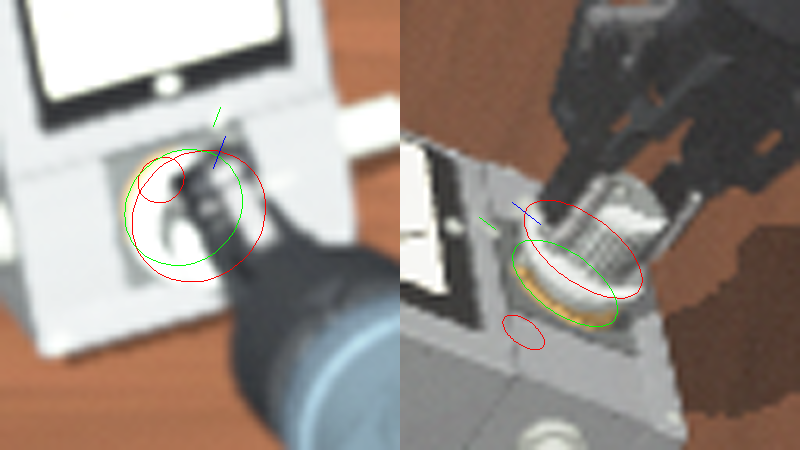

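At h ≈ 12 mm there's no resistance and the lugs are in their slots. I'll push it home.

Request:
{"fn": "step_arm", "kwargs": {
  "commands": [
    [0,0,0,0,0,2,160],
    [0,0,0,0,0,2,160],
    [0,0,0,0,0,2,160],
    [0,0,0,0,0,2,160],
    [0,0,0,0,0,2,160],
    [0,0,0,0,0,1,160],
    [0,0,0,0,0,0,160]
  ],
  "newtons": 90
}}

```text
time: 8.95
tool_pos: [0.5642, -0.2093, 0.1338]
tool_rot: [0.463, 0.847, 0.181, 0.188]
contact_force: [-9.1, -1.5, 3.9]
opening: 0.0376
gripper_force: 90.9
```

```bash
python3 -c "
from h import *
go(.0);elemfit('side')"
```

```text
8.95 pos [ 0.5642 -0.2093  0.1338] F [-9.1 -1.5  3.9] op 0.0376326387883872 rel (array([0.16, 0.16, 0.27]), array([ 1.3, -1.6,  1.4]))
TCP in socket mm [ 1.9 -0.7 24.1] h 1.4 axis [-0.003  0.002  1.   ] F sock [-6.  1.  8.]
side flange 43 [-0.1 -0.9] rms 3.1
side knob 87 [2.1 0.9] rms 3.52
{-48: 0, -45: 0, -42: 0, -39: 0, -36: 0, -33: 0, -30: 0, -27: 0, -24: 0, -21: 0, -18: 0, -15: 0, -12: 0, -9: 0, -6: 6, -3: 24, 0: 23, 3: 44, 6: 41, 9: 14, 12: 20, 15: 15, 18: 15, 21: 23, 24: 17, 27: 19, 30: 19, 33: 52, 36: 44}
TCP [ 1.9 -0.7 24.1]
```

Request:
{"fn": "step_arm", "kwargs": {
  "commands": [
    [0,0,0,0.6,-0.8,1.5,160],
    [0,0,0,0,0,1.5,160],
    [0,0,0,0,0,0,160],
    [0,0,0,0,0,0,160]
  ]
}}

```text
time: 9.4
tool_pos: [0.5646, -0.2091, 0.1328]
tool_rot: [0.462, 0.848, 0.181, 0.188]
contact_force: [-28.5, 1.0, 25.2]
opening: 0.0377
gripper_force: 94.6
```

```bash
python3 -c "
from h import *
go(.0)"
```

```text
9.4 pos [ 0.5646 -0.2091  0.1328] F [-28.5   1.   25.2] op 0.03772045517488374 rel (array([0.2 , 0.18, 0.36]), array([ 1.2, -1.5,  0.3]))
TCP in socket mm [ 1.8 -0.7 23. ] h 0.3 axis [-0.004  0.002  1.   ] F sock [-11.    8.6  35.4]
```

Axial force is 35 N at h = 0.3 mm, so it's seated. I'll ease off a little and turn it.

Request:
{"fn": "step_arm", "kwargs": {
  "commands": [
    [0,0,0,0.3,-0.3,-1.2,160],
    [0,0,6,0,0,0,160],
    [0,0,6,0,0,0,160],
    [0,0,6,0,0,0,160],
    [0,0,0,0,0,0,160]
  ]
}}

```text
time: 9.9
tool_pos: [0.5644, -0.2089, 0.1328]
tool_rot: [0.59, 0.764, 0.208, 0.157]
contact_force: [-12.5, -1.0, 11.6]
opening: 0.0377
gripper_force: 92.0
```

```bash
python3 -c "
from h import *
go(.0,18);print(robot.read_state()['moment'])"
```

```text
9.9 pos [ 0.5644 -0.2089  0.1328] F [-12.5  -1.   11.6] op 0.037719609904731624 rel (array([0.28, 0.13, 0.14]), array([ 0.4, -1.7,  0.4]))
TCP in socket mm [ 1.6 -0.4 23.1] h 0.4 axis [-0.005  0.002  1.   ] F sock [-4.9  2.4 16.2]
[0.20249503 1.4100962  0.07785343]
```

Request:
{"fn": "step_arm", "kwargs": {
  "commands": [
    [0,0,7.5,0,0,0,160],
    [0,0,7.5,0,0,0,160],
    [0,0,7.5,0,0,0,160],
    [0,0,7.5,0,0,0,160],
    [0,0,7.5,0,0,0,160],
    [0,0,7.5,0,0,0,160],
    [0,0,0,0,0,0,160],
    [0,0,0,0,0,0,160]
  ]
}}

```text
time: 10.7
tool_pos: [0.5635, -0.2089, 0.1323]
tool_rot: [0.837, 0.481, 0.252, 0.066]
contact_force: [-18.7, -0.8, 13.5]
opening: 0.0379
gripper_force: 92.6
```

```bash
python3 -c "
from h import *
go(.0,63);s=robot.read_state();print(SR.T@s['moment'])
overlay('m6')"
```

```text
10.7 pos [ 0.5635 -0.2089  0.1323] F [-18.7  -0.8  13.5] op 0.03786622238299774 rel (array([ 0.2 , -0.07,  0.31]), array([-0.3, -0.6,  0.4]))
TCP in socket mm [ 0.6 -0.2 23.1] h 0.4 axis [-0.003  0.002  1.   ] F sock [-9.1  4.3 20.9]
[ 0.77497522  1.91523336 -0.04295135]
```

View pics/m6.png

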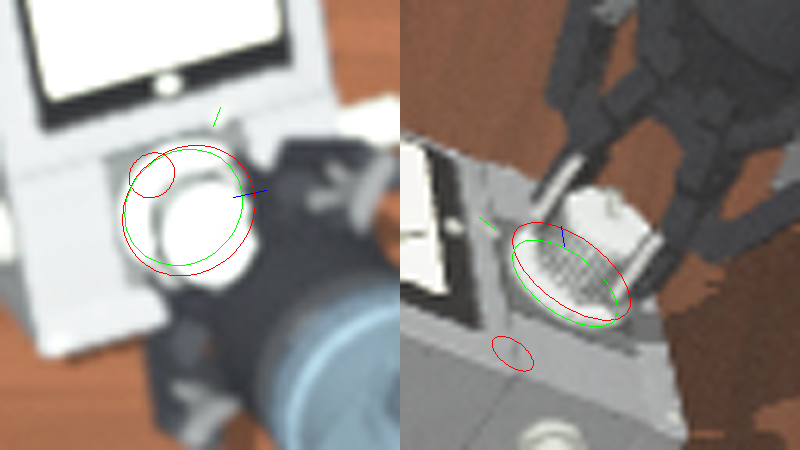

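The knob sits flush on the ring, and its bar (near (612,205) in the side view) points along the predicted lock direction. A few more degrees, then ease off and release.

Request:
{"fn": "step_arm", "kwargs": {
  "commands": [
    [0,0,3,0,0,0,160],
    [0,0,0,0,0,-1,160],
    [0,0,0,0,0,0,160],
    [0,0,0,0,0,0,120],
    [0,0,0,0,0,0,90],
    [0,0,0,0,0,0,70],
    [0,0,0,0,0,0,70],
    [0,0,0,0,0,0,70]
  ]
}}

```text
time: 11.6
tool_pos: [0.5639, -0.2089, 0.1325]
tool_rot: [0.85, 0.459, 0.254, 0.059]
contact_force: [-0.0, -0.3, 0.1]
opening: 0.0616
gripper_force: 0.0
```

```bash
python3 -c "
from h import *
go(.0,66)"
```

```text
11.6 pos [ 0.5639 -0.2089  0.1325] F [-0.  -0.3  0.1] op 0.06163515489049729 rel (array([ 0.26, -0.1 ,  0.25]), array([-0.6, -0.9,  0.3]))
TCP in socket mm [ 1.1 -0.2 23. ] h 0.3 axis [-0.004  0.002  1.   ] F sock [-0.  -0.3  0.2]
```

Released with no contact force. I'll back straight out along the axis, then sideways out of view, and check.

Request:
{"fn": "step_arm", "kwargs": {
  "commands": [
    [0,0,0,0,0,-10,70],
    [0,0,0,0,0,-20,70],
    [0,0,0,0,0,-40,70],
    [0,0,0,0,0,-45,70],
    [0,0,0,0,0,-45,70],
    [0,0,0,0,0,-45,70],
    [0,0,0,0,0,-20,70],
    [0,0,0,0,0,0,70],
    [0,0,0,0,0,0,70]
  ]
}}

```text
time: 12.5
tool_pos: [0.4542, -0.2387, 0.3267]
tool_rot: [0.85, 0.458, 0.254, 0.06]
contact_force: [0.1, 0.1, -0.3]
opening: 0.0619
gripper_force: 0.0
```

```bash
python3 - <<'E'
from h import *
s=robot.read_state();print(s['tool_pos'],s['contact_force'])
o=[]
for n in("top","side"):
    p,d=robot.snapshot(n);u,v=map(int,proj(n,SO));u0,v0=u-28,v-28
    im=cv2.resize(p[v0:v0+56,u0:u0+56,::-1],(400,400),interpolation=cv2.INTER_CUBIC)
    for ang,col in((-90,(0,255,0)),(-105,(0,0,255)),(-75,(0,0,255))):
        a=np.radians(ang);t=np.cos(a)*SX+np.sin(a)*SY;q=[((np.array(proj(n,SO+SZ*z+t*r))-(u0,v0)+.5)*400/56).astype(int).tolist() for r,z in((.036,.006),(.044,.006),(0,.042),(.02,.042))]
        cv2.line(im,q[0],q[1],col,1);cv2.line(im,q[2],q[3],col,1)
    o.append(im)
    Q=(cloud(n,d.astype(float))-SO)@SR*1000;K=Q[(d>0)&(np.hypot(Q[...,0],Q[...,1])<26)&(Q[...,2]>30)];print(n,len(K),K.mean(0),np.median(K[:,2]))
    K=Q[(d>0)&(np.hypot(Q[...,0],Q[...,1])<27)&(np.hypot(Q[...,0],Q[...,1])>22)];print("flange z",np.median(K[:,2]))
cv2.imwrite("pics/m7.png",np.hstack(o))
E
```

```text
[ 0.45415103 -0.23873167  0.32667668] [ 0.08880949  0.1174923  -0.28672333]
top 1332 [  2.0344333    2.87582281 471.12138626] 595.6572917057556
flange z 591.897367179373
side 374 [  5.22723782   7.99260659 213.06055816] 312.2835826200629
flange z 26.26331718722288
```

View pics/m7.png

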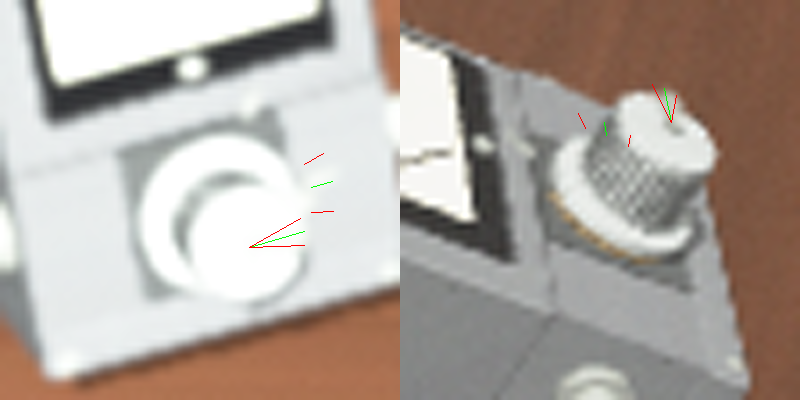

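The element sits in the socket with its flange just above the brass lip. I'll check the pointer angle from the raw pixels of the knob top (around crop (670,123)), plus the flange height.

```bash
python3 - <<'E'
from h import *
p,d=robot.snapshot("side");u,v=map(int,proj("side",SO));u0,v0=u-28,v-28
print(u0+28,v0+8);print(p[v0+10:v0+30,u0+28:u0+46,2])
for r,z in((0,.042),(.02,.042)):
  for ang in(-90,-75,-60): a=np.radians(ang);print(ang,r,np.round(np.array(proj("side",SO+SZ*z+r*(np.cos(a)*SX+np.sin(a)*SY)))-(u0+28,v0+10),1))
Q=(cloud("side",d.astype(float))-SO)@SR*1000;rr=np.hypot(Q[...,0],Q[...,1])
for a,b in((5,17),(22.5,27)):
  K=Q[(rr>a)&(rr<b)&(Q[...,2]>0)&(Q[...,2]<50)];print(a,len(K),np.percentile(K[:,2],[10,25,50,75,90]).round(1))
p,d=robot.snapshot("top");x,y=map(int,proj("top",SO-.036*SY));print(x,y);print(p[y-8:y+9,x-8:x+9,2])
E
```

```text
256 93
[[ 70  67  63  64  68  70  69  66  67  64  66  68  66  67  65  61  65  61]
 [ 69  67  66  66  68  65  65  68  66  70  69  67  65  67  62  65  64  63]
 [ 68  68  71  74  84  95  86  82  83 104  79  69  67  67  63  59  62  67]
 [ 71  66  95 147 182 223 193 181 148 176 152  70  62  65  64  64  64  63]
 [ 95  84 141 223 229 228 228 223 198 186 187 119  67  61  65  64  67  66]
 [166 159 175 225 226 227 229 225 211 186 189 144  82  65  64  64  66  65]
 [155 126 185 226 226 225 227 227 220 182 201 208 175  87  65  66  66  68]
 [123 116 168 216 229 226 226 226 216 169 184 213 226 209  98  67  64  65]
 [116 130 171 217 227 228 229 227 223 209 165 181 228 230 225  73  65  65]
 [125 125 145 195 223 236 228 229 228 226 227 225 225 226 218 140  65  67]
 [126 135 152 166 214 221 233 230 230 229 229 227 225 225 225 209  70  67]
 [153 145 152 178 163 214 217 229 232 229 229 229 228 227 226 215 122  67]
 [138 157 159 165 166 162 182 206 214 230 225 228 231 229 228 208  88  65]
 [177 158 182 157 178 153 205 175 203 198 199 218 226 226 217 161  67  68]
 [131 169 139 182 156 186 159 157 151 154 1
[... 1095 characters left out ...]
251 255 255 255 244 229 235 241 245 245 244 239 236 236 236]
 [200 207 227 251 255 255 250 234 236 244 247 244 241 237 236 236 236]
 [251 251 251 250 252 254 253 245 240 241 240 238 236 236 236 235 235]
 [255 255 255 255 254 253 253 251 247 244 238 236 236 236 234 235 235]
 [255 255 255 255 255 254 254 253 250 245 238 235 235 236 234 236 236]
 [255 255 255 255 255 255 254 253 247 239 235 235 235 235 234 234 233]
 [255 255 255 255 255 255 255 254 244 235 234 235 235 234 234 233 234]
 [255 255 255 255 255 255 255 253 246 236 235 234 234 234 233 233 233]
 [255 254 254 254 254 253 253 251 245 236 234 233 234 233 234 232 232]
 [254 253 252 251 251 251 251 251 242 233 233 233 233 233 234 233 234]]
```

```bash
python3 -c "
from rig import robot
print(robot.job_done())"
```

```text
the job is handed in; nothing more can be done
None
```

The job is handed in: the element went home at one o'clock and turned to three o'clock (bar within a few degrees). It was let go, sits about 3 mm proud on the spring as a locked one should, and no contact with anything else was felt.

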